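# Insulate and stack the coupling boxes, then set the level knob

### The job

Prepare the bench for a pulse test: lay the larger white insulating sheet flat, centred and square on top of the big grey coupling box, then stand the small grey coupling box upright on the middle of the sheet, lined up with it lengthwise, setting both down gently without dropping them and without the two metal boxes ever touching. Only when the stack stands, turn the black level knob until its white pointer meets the one raised mark on the ring around it. Leave everything else on the bench where it is.

Things in the scene. Friction and masses are not known exactly. Their poses are not given: they have to be found in the camera images.
- sheet: Loose rigid white insulating sheet, 62 (own x) x 124 (own y) x 8 mm thick (z), about 0.12 kg, lying flat on the table. Origin: centre of its underside. Grasp it from above across its 62 mm width (own x). A smaller white piece nearby is an offcut, not this sheet.
- small_box: Loose small die-cast coupling box, all grey, 46 (own x) x 100 (own y) x 45 mm high (z), about 0.35 kg, lid up. Two connector stubs (14 mm across, 12 mm long) stick out of its +y end face only; either end may point either way on the stack. Origin: centre of its underside, stubs not counted. Grasp from above across the 46 mm width (own x).
- lower_box: Big die-cast coupling box, all grey, fixed, 110 (own x) x 150 (own y) x 70 mm high, four connector stubs 16 mm long on its -x face. Flat top; small screw heads right at its corners do not hinder the sheet. Origin: centre of its underside.
- lower_top (a point): Centre of the flat top of the big box, 70 mm above the table; axes as lower_box.
- level_knob (a joint): Angle of the black level knob (rad) on top of the white control unit: it turns about the vertical, grows clockwise seen from above, stops at 0 and 4.7, stays where it is left (friction about 0.04 N m). At 0 the pointer points to the unit's own +y (roughly to world +y, the unit being turned by up to 0.2 rad).
- knob_grip (a point): Point on the knob's axis 35.5 mm above the unit's top, the height to put the TCP to grip the knob from above. The grip is an upright bar 50 mm long (along the pointer direction), 14 mm thick, its top 3 mm above this point and its foot 23 mm below it, on a round skirt of 62 mm diameter.
- knob_pointer (a point): Tip of the knob's white pointer nib, 40 mm from the axis, 8 mm above the unit's top; turns with the knob. The bar points along axis to pointer; its top carries a white line on the pointer's half.
- ring_mark (a point): Inner end of the one raised white mark (5 mm wide, 14 mm long) on the grey scale ring around the knob, 40 mm from the knob's axis, 8 mm above the unit's top; it does not move. It lies clockwise of the pointer at the start, 0.6 to 1.5 rad on. All other scale lines are thin and flat.
- control_unit: White control unit, 170 x 170 x 74 mm high, fixed, two red handles on its -x face. Origin: centre of its underside.
- offcut: Loose white offcut of sheet, 34 x 58 x 8 mm, bystander, leave alone. Origin: underside centre.
- screw_jar: Loose clear jar with metal cap, 48 mm across, 60 mm high, bystander. Origin: underside centre.
- wrench: Loose steel wrench lying flat beyond the big box, bystander.
- terminator: Loose steel terminator, a stepped cylinder 32 mm across, 45 mm high, standing, bystander. Origin: underside centre.
- blank_panel: Loose bare copper earth plate 90 x 160 x 4 mm lying at the right, bystander. Origin: underside centre.
Mind the look-alikes: they are no part of the job. What is shaped like the sheet but purple is not meant. Several things have the shape of the small_box; the one meant has the colours described above.

How it is judged (in metres and radians):
On the way, in this order (a step that is already met when the one before it is completed fails the run):
1. the sheet lies released on the big box, centred and square (horizontal distance between sheet and lower_top below 0.012 m and z of sheet in the frame of lower_top between -0.003 and 0.003 m and angle between the y axis of sheet and the y axis of lower_box, either way round below 0.14 rad and angle between sheet's own z axis and vertical below 0.05 rad and contact force between the fingers and sheet below 0.1 N and linear speed of sheet below 0.02 m/s), for 0.2 s.
2. the small box stands released on the middle of the sheet, which still lies centred on the big box (horizontal distance between sheet and lower_top below 0.012 m and z of sheet in the frame of lower_top between -0.003 and 0.003 m and angle between the y axis of sheet and the y axis of lower_box, either way round below 0.14 rad and angle between each of sheet, small_box's own z axis and vertical below 0.05 rad and horizontal distance between small_box and sheet below 0.01 m and z of small_box in the frame of sheet between 0.005 and 0.011 m and angle between the y axis of small_box and the y axis of sheet, either way round below 0.14 rad and contact force between the fingers and small_box below 0.1 N and linear speed of small_box below 0.02 m/s), for 0.2 s.
3. then the knob's pointer is at the raised mark (distance between knob_pointer and ring_mark below 0.005 m and horizontal distance between small_box and sheet below 0.01 m and z of small_box in the frame of sheet between 0.005 and 0.011 m and angle between the y axis of small_box and the y axis of sheet, either way round below 0.14 rad and angle between small_box's own z axis and vertical below 0.05 rad), for 0.2 s.
At the end, for the whole second after the job is handed in: Sheet flat on the big box, centre within 12 mm of the top's centre; small box upright on it, within 10 mm of the sheet's centre; lengths lined up within 0.14 rad (either way round); knob pointer tip within 5 mm of the raised mark; all released and at rest (all of step 1 and all of step 3 and contact force between the fingers and small_box below 0.1 N and linear speed of small_box below 0.02 m/s and velocity of joint level_knob between -0.05 and 0.05 rad/s); the robot touches nothing.
It fails at once if the knob is turned while the small box is not yet up on the stack (distance of knob_pointer from where it was at the start of the episode above 0.01 m and height (world z) of small_box below 0.06 m).
It fails at once if the two metal boxes touch (contact force between small_box and lower_box above 0.2 N).
It fails at once if the sheet or small box is dropped or thrown (moves faster than 0.45 m/s while not held) ((contact force between the fingers and sheet below 0.05 N and linear speed of sheet above 0.45 m/s) or (contact force between the fingers and small_box below 0.05 N and linear speed of small_box above 0.45 m/s)).
It fails at once if a bystander is moved by more than 30 mm (distance of any of offcut, screw_jar, wrench, terminator, blank_panel from where it was at the start of the episode above 0.03 m).
It also fails if it takes over 70 s, if anything falls off the work surface, if the arm or the gripper's body presses on something with over 40 N, if the wrist force passes 120 N, or if a joint passes its speed limit or range.

### The arm

A 6-joint arm with a two-finger parallel gripper is mounted at the origin on the work surface. World frame = base frame: x ahead of the robot, y to its left, z up, the work surface at z = 0. Lengths are in m, angles in degrees, forces in N, time in s.
With the tool pointing down it reaches from about 0.4 to 0.825 m from the base axis. Payload 7 kg.
Tool frame: the origin (TCP) lies between the finger pads, 19 mm behind the fingertips; this is the grasp point; z points along the fingers, y is the line along which they close (so a half turn about z gives the same grasp; the last joint's range is limited). The gripper opens to 88 mm and grips with 3 to 60 N. Pads are 19 mm wide; open, the fingers measure 130 mm over their backs; the gripper's body (78 mm by 193 mm) begins 47 mm behind the grasp point.
Start: joints at [-50.644, 20.546, 0.682, 0, -70.136, -16.507], TCP at [0.262, -0.622, 0.245] pointing down, gripper open.
Joint ranges: [-176.03, 176.03], [-82.01, 121.73], [-58.28, 71.71], [-173.87, 95.51], [-174.79, -0.11], [-173.66, 173.66]. Speed limits (degrees/s): [136.94, 136.94, 172.46, 180, 180, 180].

### API

Orientations are given as [roll, pitch, yaw] about the fixed x, y, z axes, in that order (R = Rz(yaw) Ry(pitch) Rx(roll)).
In Python, from plant import r, viewer, recognise, outline_of, pinpoint gives the robot as it stands.
- The arm moves only by the tool move_arm, never from a script. Its argument "targets" is a list of rows, each a list of 2 entries, a list of its own where there are three numbers: the shift along the tool's x, y, z in cm, then the turn, a rotation vector about the tool's x, y, z in rad. A call has 1 to 5 rows; each row is the pose to reach, as a shift and turn from the pose commanded when the call began, along the tool's axes at that moment; what a row does not reach only later rows make up. A row lasts 1/8 s, in which the tool goes at most 62.5 mm and 10.7 degrees, less where a joint would pass 70% of its speed; a pose out of reach is approached as far as the arm can. A call with a gripper value outside its range is refused whole. "jaw" is the finger opening in cm, from 0 to 8.76, set as the call begins (left out, the last holds). The fingers move at their own pace and stop on an object; "squeeze" is the grip in N (left out, the last holds). Time passes only in rows, so rows that repeat a pose let the fingers close. It gives the time, the measured TCP pose, the force, the opening and the grip force at its end, in the units of the state.
- r.get_state(): the state, without advancing time (a new reading comes with each control period).
- viewer.capture(name): name is "side" or "top"; returns a dict with "image" (420x560x3 uint8, blue, green, red), "intrinsics" (3x3 intrinsics, pixels), "camera_from_world" (4x4, takes a point from world to camera coordinates). Camera axes: x right, y up, looking along -z (the intrinsics and any distortion apply to the point x, -y, -z); pixel columns grow to the right and rows downward; lengths in m; the calibration is good to about 2 mm. A picture is of the moment at which its call begins. There is no depth.
- r.close_job(): hands the job in; it is judged then, once.
Trained networks look in the newest picture that a camera, given by its name, has taken for a name from the list of things; names that differ only in an ending like _2 or _b are one class to them, and where a whole thing is asked for, a point or a joint stands for the part that bears it (a point fixed in the world has none). Each returns a list of dicts, best first, with "score" (0 to 1); they miss things now and then, are a little off and sometimes report something else, mostly with a low value. They report only what shows in the picture. A call takes as long as a camera call. They do not tell look-alikes from the thing itself.
- recognise(label, camera): "box" ([left, top, right, bottom] in pixels, round what is visible of it).
- outline_of(label, camera): "mask" (420x560 bool, what is visible of it) and "box" ([left, top, right, bottom] in pixels, round what is visible of it).
- pinpoint(label, camera): "location" ([row, column] in pixels: a listed point, or the origin of a listed thing).
The state is a dict: "time_s": time; "joints": joint angles; "qd": joint speeds; "joint_torque": joint torques, N m; "tcp_pos": TCP position; "eef_rot": TCP orientation; "contact_force": force on the tool from outside, world axes, zero at the start; "moment": the same for the moment, N m; "gripper_width": finger opening in m; "gripper_force": force on a finger pad.
Only numpy, scipy, OpenCV 4.12 (cv2) and the standard library are available. Lean on these libraries where they do the work, as an engineer would, in place of code of your own. Each camera call takes 0.05 s, during which the arm holds its last target. There are 200 camera calls.

## Working session

There is one attempt and no reset: what is moved stays moved. The work goes in short steps, Python scripts to look and compute and a tool call to move; the robot and the scene stay as the last step left them, time stands still between calls to the robot, and variables do not carry over. Pictures are saved under pics/ and viewed, at most 10 in all, crops included, and the job is handed in when it is done.

Besides the shell and the picture viewer there is one more tool, called after "Call:" as name(argument=value, ...) on one line, values as JSON. move_arm: Moves the arm, as the interface text tells. Its arguments: {"type":"object","properties":{"targets":{"type":"array","items":{"type":"array"}},"jaw":{"type":"number"},"squeeze":{"type":"number"}},"required":["targets"]}

```bash
mkdir -p pics; cat > h.py <<'E'
import numpy as np, cv2
from plant import r, viewer, recognise, outline_of, pinpoint
def cap(n):
    return viewer.capture(n)
def unproj(c,row,col,z):
    K=np.array(c["intrinsics"]);T=np.array(c["camera_from_world"])
    p=np.linalg.solve(K,[col,row,1.0]);d=np.array([p[0],-p[1],-p[2]])
    R=T[:3,:3];t=T[:3,3];o=-R.T@t;w=R.T@d
    return o+w*(z-o[2])/w[2]
def proj(c,P):
    K=np.array(c["intrinsics"]);T=np.array(c["camera_from_world"])
    q=T[:3,:3]@np.array(P,float)+T[:3,3];u=K@[q[0],-q[1],-q[2]]
    return u[1]/u[2],u[0]/u[2]
E
python3 - <<'E'
from h import *
a=cap("top");b=cap("side")
cv2.imwrite("pics/t0.png",a["image"]);cv2.imwrite("pics/s0.png",b["image"])
for c in(a,b):
    T=np.array(c["camera_from_world"]);print(np.round(-T[:3,:3].T@T[:3,3],3),np.round(np.array(c["intrinsics"]),1).tolist())
for n in["sheet","small_box","lower_box","control_unit","level_knob"]:
    for o in outline_of(n,"top"): print(n,round(o["score"],2),np.round(o["box"]).tolist(),int(o["mask"].sum()))
for n in["knob_grip","knob_pointer","ring_mark","lower_top"]:
    for o in pinpoint(n,"top")[:2]: print(n,round(o["score"],2),np.round(o["location"],1))
print(r.get_state())
E
```

```text
[ 0.33  -0.021  1.081] [[448.1, 0.0, 276.5], [0.0, 448.1, 199.3], [0.0, 0.0, 1.0]]
[0.239 0.734 0.899] [[407.1, 0.0, 279.1], [0.0, 407.1, 211.5], [0.0, 0.0, 1.0]]
sheet 0.89 [424.0, 250.0, 459.0, 300.0] 1380
sheet 0.75 [328.0, 227.0, 384.0, 262.0] 1380
small_box 0.95 [345.0, 134.0, 392.0, 168.0] 1081
small_box 0.77 [408.0, 121.0, 453.0, 151.0] 1141
small_box 0.6 [234.0, 144.0, 312.0, 213.0] 3384
lower_box 0.85 [235.0, 142.0, 312.0, 213.0] 3433
control_unit 0.7 [71.0, 113.0, 168.0, 203.0] 5114
level_knob 0.61 [99.0, 140.0, 129.0, 168.0] 597
knob_grip 0.83 [150.8 109.8]
knob_pointer 0.73 [143.5 101.3]
ring_mark 0.92 [139.  109.2]
lower_top 0.58 [176.7 275.1]
lower_top 0.35 [250.9 290.6]
{'time_s': 0.55, 'joints': array([-5.06426736e+01,  2.05457980e+01,  6.80540273e-01,  1.54847643e-03,
       -7.01368488e+01, -1.65071010e+01]), 'qd': array([-0.00637891, -0.05779239,  0.01046005,  0.04870732,  0.01279666,
        0.08015018]), 'joint_torque': array([ 5.12693568e-04, -5.81893229e+01,  2.93127626e+01,  6.99857578e+00,
        1.21180021e-02, -2.20639532e-05]), 'tcp_pos': array([ 0.26207695, -0.62200684,  0.24536167]), 'eef_rot': array([ 1.79998394e+02, -1.99485802e-03, -1.57149248e+02]), 'contact_force': array([ 0.88615705,  0.55664575, -0.21313014]), 'moment': array([-0.02316513,  0.00432754, -0.01777992]), 'gripper_force': 0.0, 'gripper_width': 0.08764755606445522}
```

View pics/t0.png

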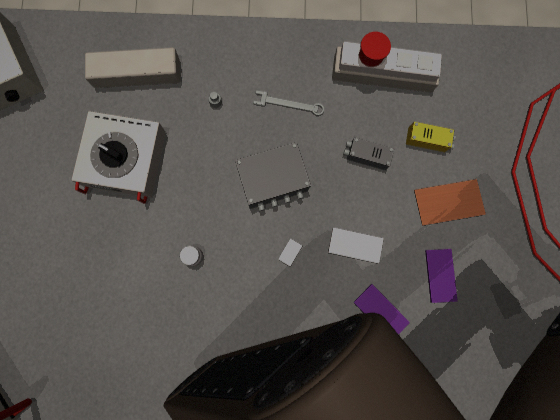

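View pics/s0.png

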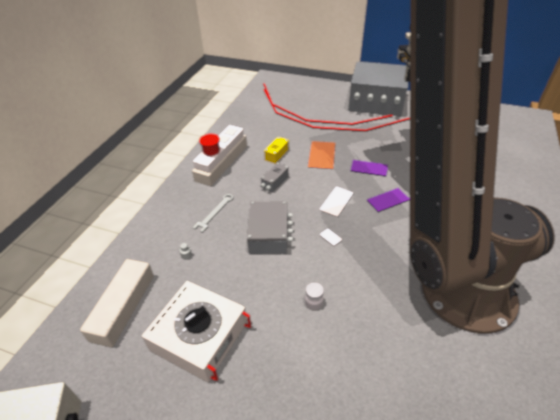

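```bash
python3 - <<'E'
from h import *
a=cap("top");im=a["image"];cv2.imwrite("pics/t1raw.png",im)
def cr(x0,x1,y0,y1,s): return cv2.resize(im[y0:y1,x0:x1],None,fx=s,fy=s,interpolation=cv2.INTER_CUBIC)
L=cr(230,400,130,270,3); R=cr(70,165,110,205,3)
out=np.zeros((420,510+285,3),np.uint8);out[:420,:510]=L;out[:285,510:]=R
cv2.imwrite("pics/crop1.png",out)
def rect(mask,z):
    c,_=cv2.findContours(mask.astype(np.uint8),0,1);c=max(c,key=cv2.contourArea)
    w=np.array([unproj(a,p[1],p[0],z)[:2] for p in c[:,0]])
    return w,cv2.minAreaRect((w*1000).astype(np.float32))
for n,z in[("sheet",.008),("small_box",.045),("lower_box",.07)]:
    for o in outline_of(n,"top"): print(n,round(o["score"],2),np.round(o["box"]),np.round(np.hstack(rect(o["mask"],z)[1]),1))
w=cv2.inRange(im[225:268,325:388],(150,150,150),(255,255,255));m=np.zeros(im.shape[:2]);m[225:268,325:388]=w
print("white thr",rect(m>0,.008)[1])
for n in["small_box","lower_box","lower_top","sheet"]:
  for o in pinpoint(n,"top"): print(n,round(o["score"],2),np.round(o["location"],1))
E
```

```text
sheet 0.95 [427. 249. 458. 302.] [ 338.8 -431.4  123.6   63.9    4.5]
sheet 0.83 [354. 283. 411. 331.] [ 249.5 -288.5  123.3   60.3   46.1]
sheet 0.73 [329. 226. 387. 264.] [ 405.7 -228.1  127.8   65.7   79.6]
small_box 0.86 [406. 124. 454. 150.] [ 668.5 -402.5  112.6   60.7   80. ]
small_box 0.82 [344. 137. 392. 168.] [ 622.7 -252.8  114.9   61.3   75.2]
small_box 0.53 [ 97. 141. 131. 168.] [602.8 355.9  66.2  66.3  12.9]
lower_box 0.81 [236. 144. 312. 213.] [552.3 -27.5 130.4 149.8  19.5]
white thr ((406.2975158691406, -228.60842895507812), (121.58000946044922, 57.726173400878906), 79.39814758300781)
small_box 0.95 [139.3 429. ]
small_box 0.83 [152.4 366.4]
small_box 0.65 [158.3 124.3]
lower_box 0.57 [182.8 270.5]
lower_top 0.7 [174.3 275.2]
sheet 0.9 [275. 440.]
sheet 0.75 [311.4 382.7]
sheet 0.58 [153.3 368.3]
sheet 0.57 [245.5 353.5]
sheet 0.26 [103.  214.6]
```

View pics/crop1.png

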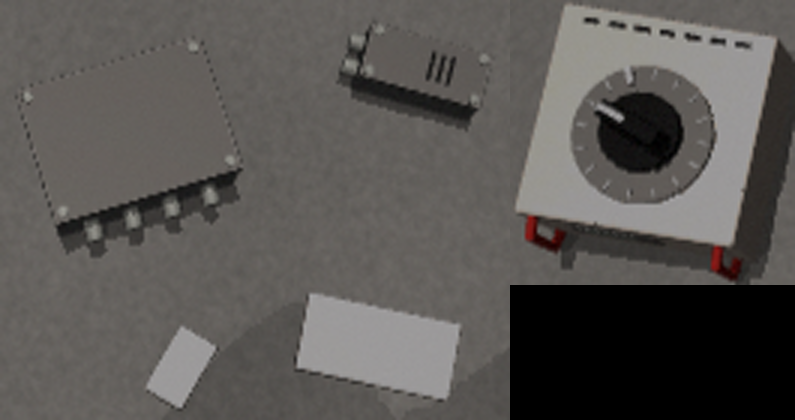

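Top picture: the grey small box is at (col 370,row 152), with a yellow look-alike at (432,136). The white large sheet is at (356,245); two purple look-alikes are at (440,275) and (382,310), and the white offcut at (290,252). I take the grey box and the white sheet, as the crop confirms. The big box is at (273,175), and the knob at (113,153) has its raised mark at crop (629,75).

```bash
cat >> h.py <<'E'
def tool(dx_world, st=None):
    from scipy.spatial.transform import Rotation as Ro
    st=st or r.get_state(); R=Ro.from_euler("xyz",st["eef_rot"],degrees=True).as_matrix()
    return R.T@np.array(dx_world)*100
E
python3 - <<'E'
from h import *
a=cap("top")
C={"lower":(.07,[(20,97),(200,40),(241,170),(58,223)]),"small":(.045,[(375,20),(492,57),(475,106),(357,76)]),"sheet":(.008,[(311,293),(461,323),(447,400),(297,368)])}
for n,(z,p) in C.items():
    w=np.array([unproj(a,130+y/3-.33,230+x/3-.33,z)[:2] for x,y in p])
    e=np.roll(w,-1,0)-w
    print(n,w.mean(0).round(4),np.linalg.norm(e,axis=1).round(4),np.degrees(np.arctan2(e[:,1],e[:,0])).round(1))
# knob, unit top .074
U=lambda x,y,z:unproj(a,110+y/3-.33,70+(x-510)/3-.33,z)
ax=U(642,134,.08);print("axis",ax)
for n,p in[("tip",(600,106)),("mark",(629,75)),("markin",(632,83))]:
    q=U(*p,.082);d=(q-ax)[:2];print(n,q.round(3),np.linalg.norm(d).round(4),np.degrees(np.arctan2(d[1],d[0])).round(1))
w=np.array([U(x,y,.074)[:2] for x,y in[(567,5),(778,38),(735,245),(516,213)]]);e=np.roll(w,-1,0)-w
print("unit",w.mean(0),np.linalg.norm(e,axis=1),np.degrees(np.arctan2(e[:,1],e[:,0])).round(1))
b=cap("side")
for n in["knob_grip","knob_pointer","ring_mark"]:
  for cam,c in(("top",a),("side",b)):
    for o in pinpoint(n,cam)[:1]: print(n,cam,round(o["score"],2),unproj(c,*o["location"],.1095 if n=="knob_grip" else .082).round(4))
E
```

```text
lower [ 0.5603 -0.0258] [0.147  0.1076 0.1459 0.1029] [ -70.2 -162.   108.    18.6]
small [ 0.6279 -0.2599] [0.0979 0.0432 0.0966 0.049 ] [-106.5  160.6   77.   -17.3]
sheet [ 0.4054 -0.2295] [0.1224 0.0626 0.1215 0.0612] [-99.8 168.9  79.5 -10.3]
axis [0.59239019 0.33977445 0.08      ]
tip [0.613 0.373 0.082] 0.0388 58.1
mark [0.638 0.353 0.082] 0.0476 16.0
markin [0.632 0.35  0.082] 0.0408 14.6
unit [0.60215547 0.33708026] [0.16669239 0.16583268 0.16806183 0.16772669] [-97.4 172.7  83.2  -7.8]
knob_grip top 0.22 [ 0.3791 -0.0651  0.1095]
knob_grip side 0.87 [0.5965 0.3407 0.1095]
knob_pointer top 0.75 [0.6086 0.3723 0.082 ]
knob_pointer side 0.79 [0.6124 0.3762 0.082 ]
ring_mark top 0.73 [0.6293 0.3504 0.082 ]
ring_mark side 0.91 [0.6372 0.3532 0.082 ]
```

Call:
move_arm(targets=[[[-28.5, 30.6, 10], [0, 0, -0.995]], [[-28.5, 30.6, 10], [0, 0, -0.995]], [[-28.5, 30.6, 10], [0, 0, -0.995]], [[-28.5, 30.6, 10], [0, 0, -0.995]], [[-28.5, 30.6, 10], [0, 0, -0.995]]], jaw=8.7)

```text
time_s: 1.98
tcp_pos: [0.3671, -0.335, 0.1726]
eef_rot: [-179.9, -0.0, -103.1]
contact_force: [2.6, 0.5, 0.5]
gripper_width: 0.0869
gripper_force: 0.0
```

Call:
move_arm(targets=[[[-11.0, -1.3, 5], [0, 0, -0.06]], [[-11.0, -1.3, 5], [0, 0, -0.06]], [[-11.0, -1.3, 5], [0, 0, -0.06]], [[-11.0, -1.3, 5], [0, 0, -0.06]]])

```text
time_s: 2.48
tcp_pos: [0.4052, -0.2326, 0.123]
eef_rot: [-180.0, -0.0, -99.9]
contact_force: [-0.0, 0.0, -0.5]
gripper_width: 0.0868
gripper_force: 0.0
```

```bash
python3 - <<'E'
from h import *
s=r.get_state();print(s["tcp_pos"],s["eef_rot"],s["joints"].round(1))
print(tool(np.array([.4055,-.2292,.0225])-s["tcp_pos"],s))
a=cap("top");cv2.imwrite("pics/t2.png",a["image"])
E
```

```text
[ 0.40523292 -0.23264409  0.12303894] [-1.79977258e+02 -1.34919058e-02 -9.99160810e+01] [ -5.6   8.  -34.4   0.  -47.6  -4.3]
[-0.34623027  0.03699044 10.0537991 ]
```

View pics/t2.png

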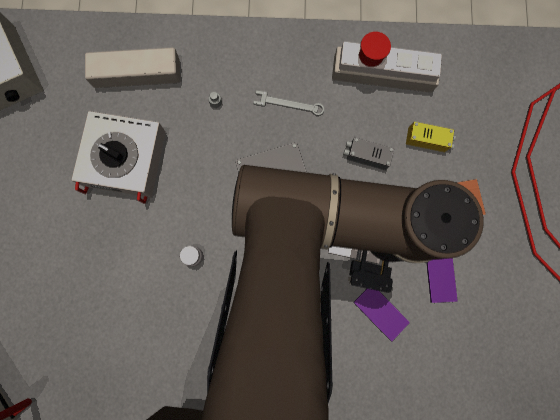

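The white sheet lies under the gripper near (345,250), and the neighbours are clear. I descend.

Call:
move_arm(targets=[[[-0.3, 0, 5], [0, 0, 0]], [[-0.3, 0, 8.5], [0, 0, 0]], [[-0.3, 0, 10.0], [0, 0, 0]], [[-0.3, 0, 10.0], [0, 0, 0]]])

```text
time_s: 3.02
tcp_pos: [0.4044, -0.2309, 0.0221]
eef_rot: [179.9, -0.0, -100.1]
contact_force: [-0.4, -0.3, 1.5]
gripper_width: 0.0868
gripper_force: 0.0
```

Call:
move_arm(targets=[[[0, 0, 0], [0, 0, 0]], [[0, 0, 0], [0, 0, 0]], [[0, 0, 0], [0, 0, 0]], [[0, 0, 0], [0, 0, 0]], [[0, 0, 0], [0, 0, 0]]], jaw=5.5, squeeze=20)

```text
time_s: 3.65
tcp_pos: [0.4059, -0.2298, 0.0234]
eef_rot: [-179.9, -0.0, -100.0]
contact_force: [-0.6, -0.0, 6.2]
gripper_width: 0.0611
gripper_force: 20.0
```

Call:
move_arm(targets=[[[0, 0, -3], [0, 0, 0]], [[0, 0, -8], [0, 0, 0]], [[0, 0, -12.2], [0, 0, 0]], [[-3, -1.5, -12.2], [0, 0, -0.1]], [[-7, -3.5, -12.2], [0, 0, -0.2]]])

```text
time_s: 4.28
tcp_pos: [0.4521, -0.1664, 0.1455]
eef_rot: [-179.9, 0.0, -88.5]
contact_force: [0.3, -0.5, -1.4]
gripper_width: 0.0615
gripper_force: 20.0
```

```bash
cat > sheetfit.py <<'E'
from h import *
# white threshold in region around the sheet, side cam
E
python3 - <<'E'
from h import *
s=r.get_state();print(s["tcp_pos"],s["eef_rot"],s["gripper_width"])
print(tool(np.array([.5603,-.0258,.145])-s["tcp_pos"],s),np.radians(-71.2-s["eef_rot"][2]))
b=cap("side");cv2.imwrite("pics/s2.png",b["image"])
E
```

```text
[ 0.45207524 -0.16635644  0.14549397] [-1.79908082e+02  1.86436042e-02 -8.84521926e+01] 0.06149363289353393
[-13.7581724  -11.1980841    0.07183915] 0.30110756478715606
```

View pics/s2.png

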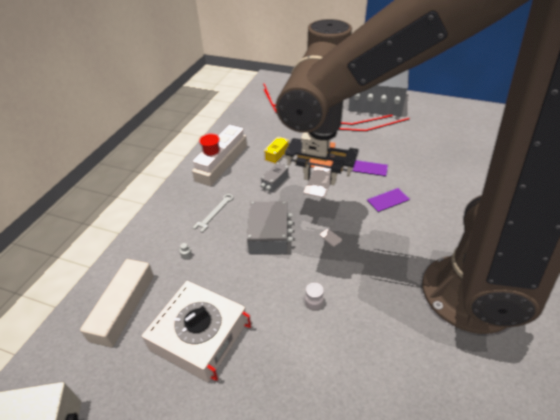

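The sheet is held level, with its end at (316,190). I carry it over the big box.

Call:
move_arm(targets=[[[-4.5, -3.7, 0], [0, 0, -0.1]], [[-9, -7.5, 0], [0, 0, -0.2]], [[-13.2, -11, 0], [0, 0, -0.28]], [[-13.2, -11, 0], [0, 0, -0.28]], [[-13.2, -11, 0], [0, 0, -0.28]]])

```text
time_s: 4.95
tcp_pos: [0.5578, -0.0318, 0.144]
eef_rot: [179.9, 0.0, -72.5]
contact_force: [0.6, 0.2, -1.0]
gripper_width: 0.0616
gripper_force: 20.0
```

```bash
python3 - <<'E'
from h import *
s=r.get_state();print(s["tcp_pos"],s["eef_rot"],s["gripper_width"])
print(tool(np.array([.5603,-.0258,.145])-s["tcp_pos"],s),np.radians(-71.2-s["eef_rot"][2]))
b=cap("side");cv2.imwrite("pics/s3.png",cv2.resize(b["image"][110:290,200:400],None,fx=3,fy=3,interpolation=cv2.INTER_CUBIC))
# expected sheet corners if centred under tcp
y=np.radians(s["eef_rot"][2]);ux=np.array([np.cos(y-np.pi/2),np.sin(y-np.pi/2)]);uy=np.array([-np.cos(y),-np.sin(y)])
c=s["tcp_pos"]
for a1,b1 in[(-1,1),(1,1),(1,-1),(-1,-1)]:
    p=c[:2]+a1*.031*ux+b1*.062*uy
    q=proj(b,[*p,c[2]-.0145+.0]);print(a1,b1,(q[1]-200)*3,(q[0]-110)*3)
E
```

```text
[ 0.55784221 -0.03183837  0.14404815] [ 1.79907805e+02  1.99430572e-02 -7.24796223e+01] 0.06160298093996227
[-0.50186726 -0.41600579 -0.0956796 ] 0.022333621445046692
-1 1 170.67021587334455 321.7661043040148
1 1 240.18926066521328 322.56760228877965
1 -1 244.79975659484177 231.09140665415538
-1 -1 180.50400109524423 230.5506228626137
```

View pics/s3.png

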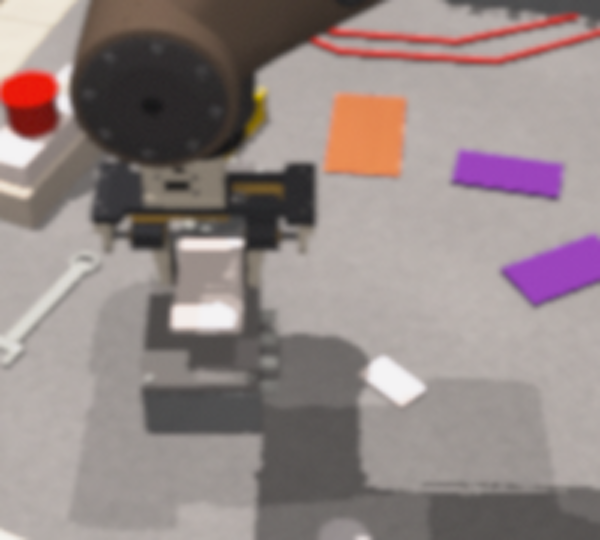

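The held sheet's near edge shows at crop (170..241,331), which matches the prediction within 2 mm. I lower it.

Call:
move_arm(targets=[[[-0.5, -0.4, 2], [0, 0, -0.022]], [[-0.5, -0.4, 3.8], [0, 0, -0.022]], [[-0.5, -0.4, 4.7], [0, 0, -0.022]], [[-0.5, -0.4, 4.9], [0, 0, -0.022]], [[-0.5, -0.4, 4.9], [0, 0, -0.022]]])

```text
time_s: 5.62
tcp_pos: [0.561, -0.0264, 0.0962]
eef_rot: [-180.0, -0.0, -71.3]
contact_force: [-0.1, 0.1, -0.6]
gripper_width: 0.0613
gripper_force: 20.0
```

Call:
move_arm(targets=[[[0, 0, 0.1], [0, 0, 0]], [[0, 0, 0.2], [0, 0, 0]], [[0, 0, 0.25], [0, 0, 0]], [[0, 0, 0.25], [0, 0, 0]]])

```text
time_s: 6.12
tcp_pos: [0.561, -0.026, 0.0935]
eef_rot: [-180.0, -0.0, -71.2]
contact_force: [-0.2, 0.6, 1.7]
gripper_width: 0.0617
gripper_force: 20.0
```

Call:
move_arm(targets=[[[0, 0, 0], [0, 0, 0]], [[0, 0, 0], [0, 0, 0]], [[0, 0, 0], [0, 0, 0]], [[0, 0, 0], [0, 0, 0]]], jaw=7.4)

```text
time_s: 6.62
tcp_pos: [0.5609, -0.0261, 0.0931]
eef_rot: [180.0, 0.0, -71.2]
contact_force: [-0.1, 0.3, 0.3]
gripper_width: 0.074
gripper_force: 0.0
```

Call:
move_arm(targets=[[[0, 0, -2], [0, 0, 0]], [[0, 0, -6], [0, 0, 0]], [[0, 0, -10], [0, 0, 0]], [[5, 0, -10], [0, 0, 0]], [[10, 0, -10], [0, 0, 0]]])

```text
time_s: 7.25
tcp_pos: [0.5938, -0.1213, 0.1943]
eef_rot: [-179.9, -0.0, -71.1]
contact_force: [1.3, 0.9, 0.2]
gripper_width: 0.074
gripper_force: 0.0
```

```bash
python3 - <<'E'
from h import *
s=r.get_state();print(s["tcp_pos"],s["eef_rot"],s["gripper_width"])
# approach pose for small box: long axis 75deg -> finger line -15 -> yaw -105
print(tool(np.array([.6279,-.2599,.19])-s["tcp_pos"],s),np.radians(-105-s["eef_rot"][2]))
E
```

```text
[ 0.59378216 -0.1212737   0.19428409] [-1.79885087e+02 -2.14968972e-02 -7.11250271e+01] 0.07399591902092503
[14.22075571  1.25716424  0.43122392] -0.5912298104810104
```

Call:
move_arm(targets=[[[5, 0.4, 0], [0, 0, 0.18]], [[10, 0.9, 2], [0, 0, 0.36]], [[13.7, 1.25, 4], [0, 0, 0.54]], [[13.7, 1.25, 6], [0, 0, 0.59]], [[13.7, 1.25, 6], [0, 0, 0.59]]], jaw=8.0)

```text
time_s: 7.88
tcp_pos: [0.6239, -0.2548, 0.131]
eef_rot: [179.8, -0.0, -105.1]
contact_force: [-0.4, 0.4, 1.0]
gripper_width: 0.0801
gripper_force: 0.0
```

```bash
python3 - <<'E'
from h import *
s=r.get_state();print(s["tcp_pos"],s["eef_rot"],s["gripper_width"])
print(tool(np.array([.6279,-.2599,.032])-s["tcp_pos"],s),np.radians(-105-s["eef_rot"][2]))
b=cap("side");L=cv2.resize(b["image"][110:270,200:330],None,fx=3,fy=3,interpolation=cv2.INTER_CUBIC)
a=cap("top");R=cv2.resize(a["image"][110:250,225:360],None,fx=3,fy=3,interpolation=cv2.INTER_CUBIC)
o=np.zeros((480,795,3),np.uint8);o[:480,:390]=L;o[:420,390:]=R[:420]
cv2.imwrite("pics/c4.png",o)
for c,x0,y0,off,n in((b,200,110,0,"side"),(a,225,110,390,"top")):
  for nm,cx,cy,yaw,hx,hy,z in(("small",.6279,-.2599,-15,.023,.05,.045),("lowtop",.5603,-.0258,18.8,.055,.075,.07),("sheet",.561,-.026,18.8,.031,.062,.078)):
    t=np.radians(yaw);U=np.array([np.cos(t),np.sin(t)]);V=np.array([-U[1],U[0]])
    print(n,nm,[tuple(np.round([(q[1]-x0+.33)*3+off,(q[0]-y0+.33)*3]).astype(int).tolist()) for i,j in((1,1),(1,-1),(-1,-1),(-1,1)) for q in[proj(c,[*(np.array([cx,cy])+i*hx*U+j*hy*V),z])]])
E
```

```text
[ 0.62391483 -0.25483231  0.13098166] [ 1.79766223e+02 -1.53468701e-02 -1.05082047e+02] 0.08005823711823898
[ 0.38296639 -0.55703418  9.89607892] 0.0014319895997044808
side small [(183, 202), (235, 156), (268, 169), (217, 217)]
side lowtop [(145, 383), (156, 272), (265, 271), (265, 383)]
side sheet [(171, 366), (178, 274), (240, 274), (238, 366)]
top small [(777, 81), (897, 115), (883, 169), (762, 134)]
top lowtop [(421, 153), (606, 98), (650, 231), (462, 288)]
top sheet [(446, 174), (600, 128), (625, 203), (469, 250)]
```

View pics/c4.png

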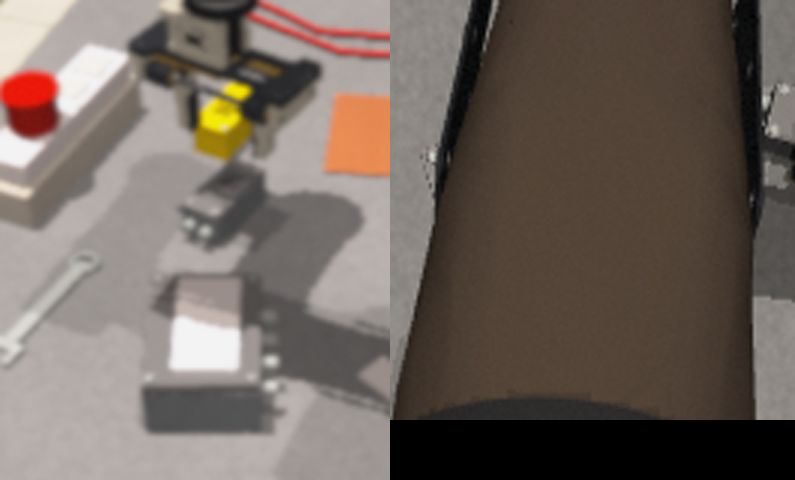

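The side crop shows the sheet at (170..241, 273..369) and the grey box at (181..266,157..217). Both match the predictions within 3 px. I descend on the small box.

Call:
move_arm(targets=[[[0.38, -0.56, 0.5], [0, 0, 0]], [[0.38, -0.56, 4], [0, 0, 0]], [[0.38, -0.56, 8], [0, 0, 0]], [[0.38, -0.56, 9.8], [0, 0, 0]], [[0.38, -0.56, 9.8], [0, 0, 0]]])

```text
time_s: 8.6
tcp_pos: [0.6294, -0.2595, 0.0345]
eef_rot: [179.9, -0.0, -105.0]
contact_force: [-0.6, -0.5, -0.3]
gripper_width: 0.0797
gripper_force: 0.0
```

Call:
move_arm(targets=[[[0, 0, 0], [0, 0, 0]], [[0, 0, 0], [0, 0, 0]], [[0, 0, 0], [0, 0, 0]], [[0, 0, 0], [0, 0, 0]], [[0, 0, 0], [0, 0, 0]]], jaw=3.5, squeeze=30)

```text
time_s: 9.22
tcp_pos: [0.6299, -0.2597, 0.0357]
eef_rot: [-180.0, -0.0, -105.0]
contact_force: [-0.8, 0.3, 4.6]
gripper_width: 0.0463
gripper_force: 30.0
```

Call:
move_arm(targets=[[[0, 0, -2], [0, 0, 0]], [[0, 0, -7], [0, 0, 0]], [[0, 0, -12], [0, 0, 0]], [[0, 0, -16], [0, 0, 0]], [[0, 0, -16], [0, 0, 0]]])

```text
time_s: 9.85
tcp_pos: [0.6312, -0.26, 0.1988]
eef_rot: [-179.7, 0.0, -105.0]
contact_force: [0.1, -0.4, -4.5]
gripper_width: 0.0461
gripper_force: 29.9
```

```bash
python3 - <<'E'
from h import *
s=r.get_state();print(s["tcp_pos"],s["eef_rot"],s["gripper_width"],s["contact_force"])
print(tool(np.array([.561,-.026,.195])-s["tcp_pos"],s),np.radians(-71.2-s["eef_rot"][2]))
E
```

```text
[ 0.6312059  -0.2600104   0.19882661] [-1.79658366e+02  2.77496195e-02 -1.05030866e+02] 0.0460529337290567 [ 0.0892463  -0.43670652 -4.54905608]
[-20.77950003  12.85131319   0.31610375] 0.590459997412792
```

Call:
move_arm(targets=[[[-4, 2.5, 0], [0, 0, -0.12]], [[-9, 5.5, 0], [0, 0, -0.27]], [[-14, 8.6, 0], [0, 0, -0.43]], [[-18.5, 11.4, 0], [0, 0, -0.56]], [[-20.8, 12.8, 0], [0, 0, -0.59]]])

```text
time_s: 10.48
tcp_pos: [0.558, -0.0234, 0.1935]
eef_rot: [179.9, 0.1, -71.0]
contact_force: [-0.2, 0.6, -3.7]
gripper_width: 0.046
gripper_force: 29.9
```

Call:
move_arm(targets=[[[0, 0, 0], [0, 0, 0]], [[0, 0, 0], [0, 0, 0]]])

```text
time_s: 10.72
tcp_pos: [0.5595, -0.0258, 0.1941]
eef_rot: [179.9, 0.0, -71.2]
contact_force: [0.2, -0.8, -3.6]
gripper_width: 0.046
gripper_force: 29.9
```

```bash
python3 - <<'E'
from h import *
s=r.get_state();print(s["tcp_pos"],s["eef_rot"],s["gripper_width"],s["contact_force"])
print(tool(np.array([.561,-.026,.1145])-s["tcp_pos"],s),np.radians(-71.2-s["eef_rot"][2]))
b=cap("side");cv2.imwrite("pics/s5.png",cv2.resize(b["image"][110:270,200:330],None,fx=4,fy=3.7,interpolation=cv2.INTER_CUBIC))
c=s["tcp_pos"];y=np.radians(s["eef_rot"][2]);U=np.array([-np.sin(y),np.cos(y)]);U=np.array([np.cos(y+np.pi/2),np.sin(y+np.pi/2)]);V=np.array([-U[1],U[0]])
for dz in(-.0357,.0093): print(dz,[(round((q[1]-200+.33)*4),round((q[0]-110+.33)*3.7)) for i,j in((-1,1),(1,1)) for q in[proj(b,[*(c[:2]+i*.023*U+j*.05*V),c[2]+dz])]])
E
```

```text
[ 0.5594705  -0.02575995  0.19411368] [ 1.79892638e+02  1.77406015e-02 -7.12469728e+01] 0.046029247271228965 [ 0.24054647 -0.76272707 -3.59726853]
[ 0.07436794 -0.15203048  7.96107405] 0.0008198302298661246
-0.0357 [(305, 363), (236, 363)]
0.0093 [(304, 316), (232, 316)]
```

View pics/s5.png

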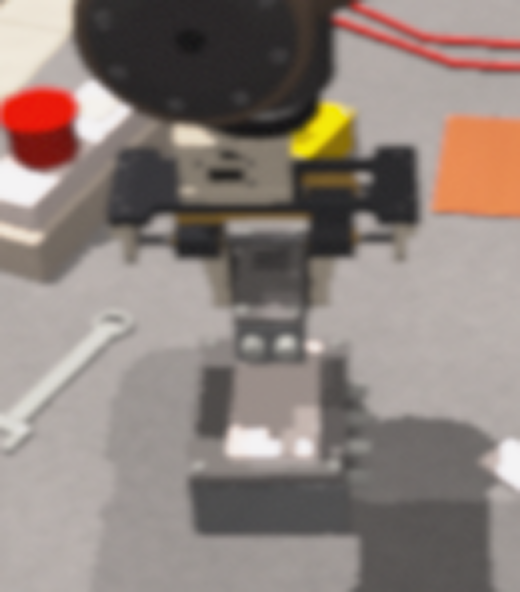

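The box's front face shows at (237..304, 316..361), as predicted, so it is centred in the grip. I lower it.

Call:
move_arm(targets=[[[0.07, -0.15, 3], [0, 0, 0]], [[0.07, -0.15, 6], [0, 0, 0]], [[0.07, -0.15, 7.3], [0, 0, 0]], [[0.07, -0.15, 7.7], [0, 0, 0]], [[0.07, -0.15, 7.7], [0, 0, 0]]])

```text
time_s: 11.4
tcp_pos: [0.5622, -0.0259, 0.1187]
eef_rot: [-180.0, -0.0, -71.3]
contact_force: [-0.7, 0.5, -3.8]
gripper_width: 0.0452
gripper_force: 29.9
```

Call:
move_arm(targets=[[[0, 0, 0.1], [0, 0, 0]], [[0, 0, 0.2], [0, 0, 0]], [[0, 0, 0.2], [0, 0, 0]]])

```text
time_s: 11.78
tcp_pos: [0.5618, -0.0257, 0.1165]
eef_rot: [-180.0, -0.0, -71.2]
contact_force: [-0.6, 0.2, -4.6]
gripper_width: 0.0459
gripper_force: 29.9
```

Call:
move_arm(targets=[[[0, 0, 0.1], [0, 0, 0]], [[0, 0, 0.2], [0, 0, 0]], [[0, 0, 0.25], [0, 0, 0]], [[0, 0, 0.25], [0, 0, 0]]])

```text
time_s: 12.28
tcp_pos: [0.5616, -0.0257, 0.1137]
eef_rot: [180.0, 0.0, -71.2]
contact_force: [-1.0, 0.3, -1.2]
gripper_width: 0.0459
gripper_force: 29.9
```

Contact is made, since the force has unloaded. I release and retreat.

Call:
move_arm(targets=[[[0, 0, 0.05], [0, 0, 0]], [[0, 0, 0.05], [0, 0, 0]]])

```text
time_s: 12.52
tcp_pos: [0.5616, -0.0258, 0.1137]
eef_rot: [-180.0, -0.0, -71.2]
contact_force: [-4.1, 1.2, 5.7]
gripper_width: 0.0459
gripper_force: 29.9
```

Call:
move_arm(targets=[[[0, 0, 0], [0, 0, 0]], [[0, 0, 0], [0, 0, 0]], [[0, 0, 0], [0, 0, 0]], [[0, 0, 0], [0, 0, 0]]], jaw=6.6)

```text
time_s: 13.02
tcp_pos: [0.5618, -0.0258, 0.1131]
eef_rot: [-180.0, -0.0, -71.2]
contact_force: [-0.2, 0.8, 1.2]
gripper_width: 0.0658
gripper_force: 0.0
```

Call:
move_arm(targets=[[[0, 0, -2], [0, 0, 0]], [[0, 0, -7], [0, 0, 0]], [[0, 0, -11], [0, 0, 0]], [[-5, 0, -11], [0, 0, 0]], [[-10, 0, -11], [0, 0, 0]]])

```text
time_s: 13.65
tcp_pos: [0.5293, 0.0696, 0.2238]
eef_rot: [-179.9, 0.0, -71.3]
contact_force: [0.9, 0.6, 0.0]
gripper_width: 0.0663
gripper_force: 0.0
```

```bash
python3 - <<'E'
from h import *
s=r.get_state();print(s["tcp_pos"],s["eef_rot"],s["joints"].round(1))
# knob: finger line perpendicular to bar(58deg): 148 or -32 -> yaw=line+90
print(tool(np.array([.5965,.3405,.19])-s["tcp_pos"],s),[np.radians(t-s["eef_rot"][2]) for t in(58,-122)])
E
```

```text
[0.52934403 0.06963681 0.2237752 ] [-1.79918880e+02  1.84099450e-02 -7.13428369e+01] [ 28.5   8.1 -19.   -0.  -62.8  -9.9]
[-23.513488   -15.02292398   3.40634882] [np.float64(2.2574583686427423), np.float64(-0.8841342849470505)]
```

```bash
python3 - <<'E'
from h import *
for cam,f,(x0,x1,y0,y1) in(("top","pics/t0.png",(70,165,110,205)),("side","pics/s0.png",(140,255,280,380))):
    c=cap(cam);im=cv2.imread(f);g=cv2.cvtColor(im,cv2.COLOR_BGR2GRAY);
    sub=g[y0:y1,x0:x1];t,bw=cv2.threshold(sub,0,255,cv2.THRESH_OTSU)
    for thr in(t,t+15):
        bw=(sub>thr).astype(np.uint8)
        cs,h=cv2.findContours(bw,cv2.RETR_CCOMP,cv2.CHAIN_APPROX_NONE)
        k=max((k for k in range(len(cs)) if h[0][k][3]>=0),key=lambda k:cv2.contourArea(cs[k]))
        w=np.array([unproj(c,p[1]+y0,p[0]+x0,.076)[:2]*1000 for p in cv2.convexHull(cs[k])[:,0]],np.float32)
        print(cam,thr,np.round(np.hstack(cv2.fitEllipse(w)),1))
    # thin nib / mark: bright blobs inside ring
    cen=np.array(cv2.fitEllipse(w)[0])/1000
    for R in(.040,.043,.047):
        z=.082;v=[]
        for a in range(0,360,2):
            p=cen+R*np.array([np.cos(np.radians(a)),np.sin(np.radians(a))]);q=proj(c,[*p,z]);v.append(cv2.getRectSubPix(g,(1,1),(float(q[1]),float(q[0])))[0,0])
        v=np.array(v,int);i=np.argsort(-v)[:7];print(R,[(int(j*2),int(v[j])) for j in i])
E
```

```text
top 110.0 [593.1 340.4 111.5 113.8 143.8]
top 125.0 [593.  340.4 112.3 115.2 135.9]
0.04 [(60, 128), (58, 128), (62, 110), (56, 105), (64, 104), (18, 98), (246, 93)]
0.043 [(16, 140), (18, 137), (14, 129), (284, 111), (128, 108), (60, 106), (82, 105)]
0.047 [(16, 148), (18, 132), (14, 125), (38, 122), (218, 121), (174, 120), (240, 120)]
side 189.0 [594.4 343.  109.3 112.1  38.6]
side 204.0 [594.6 342.9 110.6 113.7  41. ]
0.04 [(14, 183), (16, 180), (58, 179), (60, 178), (12, 177), (56, 176), (18, 174)]
0.043 [(14, 215), (16, 210), (12, 206), (18, 200), (10, 190), (20, 179), (238, 174)]
0.047 [(14, 226), (12, 220), (16, 220), (18, 205), (10, 201), (172, 190), (170, 189)]
```

Call:
move_arm(targets=[[[-5, -3, 0], [0, 0, 0.18]], [[-10, -6, 0], [0, 0, 0.36]], [[-15, -9, 0], [0, 0, 0.54]], [[-20, -12.5, 0], [0, 0, 0.72]], [[-22.5, -14.5, 0], [0, 0, 0.88]]])

```text
time_s: 14.38
tcp_pos: [0.595, 0.3311, 0.2224]
eef_rot: [180.0, -0.0, -121.9]
contact_force: [-0.4, -0.9, -0.5]
gripper_width: 0.0661
gripper_force: 0.0
```

Call:
move_arm(targets=[[[0, 0, 3], [0, 0, 0]], [[0, 0, 5], [0, 0, 0]], [[0, 0, 5], [0, 0, 0]]])

```text
time_s: 14.75
tcp_pos: [0.5938, 0.3277, 0.171]
eef_rot: [179.9, -0.2, -121.7]
contact_force: [0.6, -0.5, 0.5]
gripper_width: 0.0657
gripper_force: 0.0
```

```bash
python3 - <<'E'
from h import *
s=r.get_state();print(s["tcp_pos"],s["eef_rot"],s["joints"].round(1))
print(tool(np.array([.594,.3415,.1105])-s["tcp_pos"],s),-np.radians(-121.2-s["eef_rot"][2]))
E
```

```text
[0.59382331 0.3277229  0.1710313 ] [ 179.9322083    -0.21641169 -121.67033965] [ 45.3  23.9  -4.3  -0.  -62.1 -77. ]
[-1.20467695  0.70114606  6.04945668] -0.008208975425515862
```

Call:
move_arm(targets=[[[-1.2, 0.7, 0], [0, 0, 0]], [[-1.2, 0.7, 3], [0, 0, 0]], [[-1.2, 0.7, 5.5], [0, 0, 0]], [[-1.2, 0.7, 6], [0, 0, 0]], [[-1.2, 0.7, 6], [0, 0, 0]]])

```text
time_s: 15.38
tcp_pos: [0.5954, 0.3432, 0.1142]
eef_rot: [-180.0, 0.1, -121.6]
contact_force: [0.4, -0.5, -0.3]
gripper_width: 0.066
gripper_force: 0.0
```

```bash
python3 - <<'E'
from h import *
s=r.get_state();print(s["tcp_pos"],s["eef_rot"])
print(tool(np.array([.594,.3415,.1105])-s["tcp_pos"],s))
b=cap("side");L=cv2.resize(b["image"][120:380,140:330],None,fx=2,fy=2,interpolation=cv2.INTER_CUBIC)
a=cap("top");R=cv2.resize(a["image"][90:220,60:330],None,fx=1.5,fy=1.5)
o=np.zeros((520,790,3),np.uint8);o[:,:380]=L;o[:195,380:785]=R;cv2.imwrite("pics/c6.png",o)
E
```

```text
[0.59535887 0.34315736 0.11423855] [-1.79962384e+02  5.94264790e-02 -1.21631671e+02]
[0.21276838 0.02902294 0.37361575]
```

View pics/c6.png

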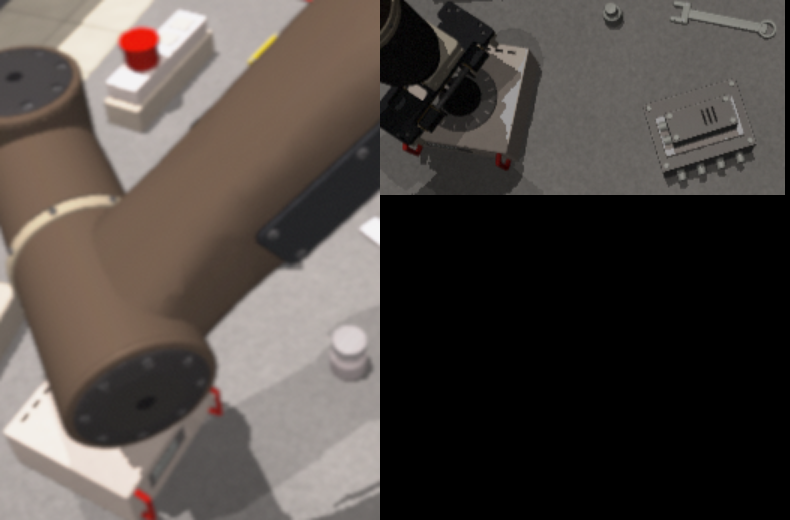

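The top crop shows the stack centred at (700,128) and the gripper over the knob at (460,95). I grip the bar.

Call:
move_arm(targets=[[[0.15, 0, 0.3], [0, 0, 0]], [[0.15, 0, 0.3], [0, 0, 0]]])

```text
time_s: 15.72
tcp_pos: [0.594, 0.3411, 0.1105]
eef_rot: [-180.0, 0.0, -121.7]
contact_force: [0.2, 0.8, -0.5]
gripper_width: 0.0659
gripper_force: 0.0
```

Call:
move_arm(targets=[[[0, 0, 0], [0, 0, 0]], [[0, 0, 0], [0, 0, 0]], [[0, 0, 0], [0, 0, 0]], [[0, 0, 0], [0, 0, 0]], [[0, 0, 0], [0, 0, 0]]], jaw=1.0, squeeze=12)

```text
time_s: 16.35
tcp_pos: [0.594, 0.3412, 0.1102]
eef_rot: [-180.0, -0.0, -121.7]
contact_force: [0.2, -0.6, -0.4]
gripper_width: 0.0214
gripper_force: 0.0
```

Call:
move_arm(targets=[[[0, 0, 0], [0, 0, 0]], [[0, 0, 0], [0, 0, 0]]])

```text
time_s: 16.6
tcp_pos: [0.5941, 0.341, 0.1102]
eef_rot: [-180.0, -0.0, -121.7]
contact_force: [1.4, -2.4, -0.3]
gripper_width: 0.014
gripper_force: 11.9
```

Call:
move_arm(targets=[[[0, 0, 0], [0, 0, 0.15]], [[0, 0, 0], [0, 0, 0.3]], [[0, 0, 0], [0, 0, 0.45]], [[0, 0, 0], [0, 0, 0.6]], [[0, 0, 0], [0, 0, 0.75]]])

```text
time_s: 17.23
tcp_pos: [0.5937, 0.3415, 0.1102]
eef_rot: [180.0, -0.0, -164.9]
contact_force: [-2.0, 0.3, 0.7]
gripper_width: 0.0138
gripper_force: 11.9
```

Call:
move_arm(targets=[[[0, 0, 0], [0, 0, 0]], [[0, 0, 0], [0, 0, 0]], [[0, 0, 0], [0, 0, 0]]])

```text
time_s: 17.6
tcp_pos: [0.5938, 0.3415, 0.1102]
eef_rot: [180.0, -0.0, -164.5]
contact_force: [-2.3, 2.9, 0.2]
gripper_width: 0.0137
gripper_force: 12.0
```

Call:
move_arm(targets=[[[0, 0, 0], [0, 0, 0]], [[0, 0, 0], [0, 0, 0]], [[0, 0, 0], [0, 0, 0]], [[0, 0, 0], [0, 0, 0]]], jaw=4.5)

```text
time_s: 18.1
tcp_pos: [0.5941, 0.3411, 0.1102]
eef_rot: [-180.0, -0.0, -164.6]
contact_force: [-0.0, -0.0, -0.0]
gripper_width: 0.0436
gripper_force: 0.0
```

Call:
move_arm(targets=[[[0, 0, -3], [0, 0, 0]], [[0, 0, -8], [0, 0, 0]], [[0, 0, -12], [0, 0, 0]], [[6, 0, -14], [0, 0, 0]], [[12, 0, -14], [0, 0, 0]]])

```text
time_s: 18.73
tcp_pos: [0.478, 0.3095, 0.2516]
eef_rot: [179.9, 0.1, -164.7]
contact_force: [0.0, 0.9, 0.6]
gripper_width: 0.0448
gripper_force: 0.0
```

Call:
move_arm(targets=[[[5, 0, 0], [0, 0, 0]], [[9, 0, 0], [0, 0, 0]], [[9, 0, 0], [0, 0, 0]], [[9, 0, 0], [0, 0, 0]]])

```text
time_s: 19.23
tcp_pos: [0.3918, 0.2859, 0.2507]
eef_rot: [180.0, 0.1, -164.6]
contact_force: [0.1, 1.2, -0.7]
gripper_width: 0.0449
gripper_force: 0.0
```

```bash
python3 - <<'E'
from h import *
print(r.get_state()["tcp_pos"])
b=cap("side");L=cv2.resize(b["image"][280:380,140:270],None,fx=3,fy=3,interpolation=cv2.INTER_CUBIC)
a=cap("top");R=cv2.resize(a["image"][110:205,70:165],None,fx=4,fy=4,interpolation=cv2.INTER_CUBIC);S=cv2.resize(b["image"][180:270,220:320],None,fx=3,fy=3)
o=np.zeros((580,790,3),np.uint8);o[:300,:390]=L;o[:380,400:780]=R;o[305:575,:300]=S;cv2.imwrite("pics/c7.png",o)
E
```

```text
[0.39175687 0.28593373 0.25073426]
```

View pics/c7.png

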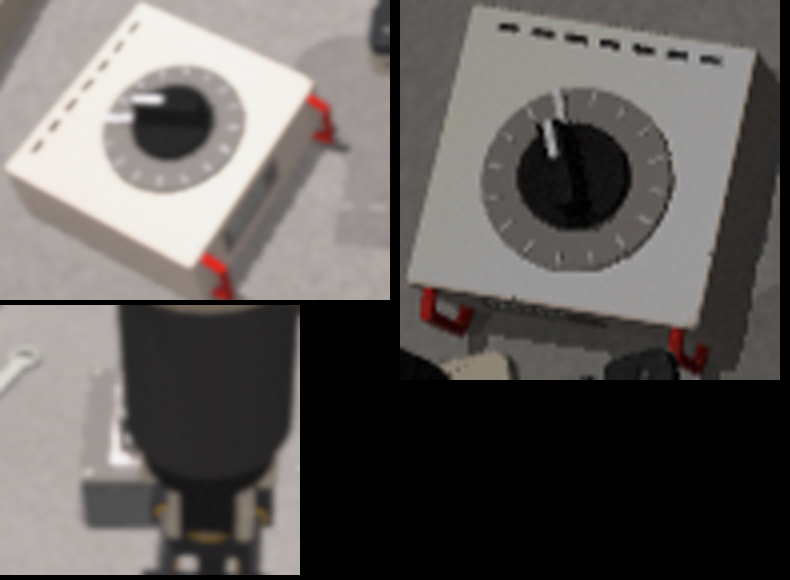

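```bash
python3 - <<'E'
from h import *
for cam,cen in(("top",(.593,.3404)),("side",(.5945,.343))):
    c=cap(cam);g=cv2.cvtColor(c["image"],cv2.COLOR_BGR2GRAY)
    for R in(.034,.036,.038,.040,.043,.047,.051):
        A=np.arange(-4,36,2);v=[]
        for a in A:
            t=np.radians(a);q=proj(c,[cen[0]+R*np.cos(t),cen[1]+R*np.sin(t),.082]);v.append(int(cv2.getRectSubPix(g,(1,1),(float(q[1]),float(q[0])))[0,0]))
        w=np.clip(np.array(v)-np.median(v)-8,0,None);print(cam,R,round((A*w).sum()/max(w.sum(),1),1),v)
    if cam=="top":
        for o in pinpoint("knob_pointer",cam)[:1]+pinpoint("ring_mark",cam)[:1]: print(o["score"],unproj(c,*o["location"],.082).round(4))
for o in pinpoint("knob_pointer","side")[:1]+pinpoint("ring_mark","side")[:1]: print(o["score"],unproj(c,*o["location"],.082).round(4))
E
```

```text
top 0.034 31.1 [86, 85, 79, 76, 82, 81, 66, 61, 77, 86, 77, 51, 24, 18, 25, 62, 122, 151, 150, 131]
top 0.036 26.7 [91, 91, 89, 88, 90, 89, 86, 83, 81, 105, 129, 102, 67, 50, 42, 86, 136, 142, 139, 105]
top 0.038 21.5 [89, 90, 90, 90, 91, 91, 90, 79, 63, 109, 146, 132, 111, 92, 89, 102, 115, 126, 110, 80]
top 0.04 17.3 [90, 90, 90, 90, 90, 90, 90, 82, 74, 115, 143, 147, 125, 100, 93, 93, 97, 96, 89, 85]
top 0.043 16.4 [90, 90, 90, 90, 90, 90, 90, 77, 85, 135, 147, 142, 107, 92, 90, 90, 89, 89, 89, 91]
top 0.047 16.5 [92, 91, 91, 90, 90, 90, 89, 62, 79, 122, 147, 132, 109, 91, 90, 90, 91, 90, 90, 91]
top 0.051 16.6 [95, 96, 95, 95, 96, 99, 102, 95, 98, 122, 150, 140, 112, 99, 90, 88, 96, 96, 99, 102]
0.63 [0.6314 0.3426 0.082 ]
0.83 [0.6345 0.3524 0.082 ]
side 0.034 12.8 [86, 91, 100, 117, 135, 155, 179, 192, 199, 197, 186, 173, 155, 140, 137, 135, 139, 142, 143, 144]
side 0.036 12.5 [111, 117, 127, 143, 159, 178, 199, 216, 221, 218, 204, 189, 168, 151, 148, 146, 149, 151, 152, 153]
side 0.038 12.3 [138, 138, 145, 154, 171, 185, 203, 220, 223, 223, 210, 195, 173, 157, 153, 151, 153, 154, 154, 155]
side 0.04 12.8 [156, 155, 156, 158, 168, 181, 197, 214, 219, 223, 211, 198, 176, 160, 154, 152, 154, 154, 155, 155]
side 0.043 13.9 [171, 166, 159, 159, 160, 171, 185, 205, 217, 224, 217, 205, 181, 164, 156, 154, 155, 155, 155, 155]
side 0.047 13.4 [180, 170, 163, 160, 162, 167, 182, 203, 222, 227, 220, 205, 179, 162, 154, 155, 156, 155, 156, 158]
side 0.051 13.4 [203, 199, 199, 198, 197, 198, 208, 219, 231, 232, 225, 211, 193, 184, 181, 180, 179, 178, 179, 180]
0.97 [0.6351 0.3511 0.082 ]
0.92 [0.6397 0.3507 0.082 ]
```

The pointer and the mark line up within about 1–2° (about 1 mm at the tip). The stack was seen centred, so I hand in.

```bash
python3 -c "
from h import *
print(r.close_job())"
```

```text
the job is handed in; nothing more can be done
None
```

The job is handed in but I saw no verdict: the sheet lies on the big box, the small grey box stands centred on it, and the knob pointer is within about 1–2° of the raised mark by my last measurement.

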